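# Load the orbital shaker with conical flasks

### The arm

A 6-joint arm with a two-finger parallel gripper is mounted at the origin on the work surface. World frame = base frame: x ahead of the robot, y to its left, z up, the work surface at z = 0. Lengths are in m, angles in rad, forces in N, time in s.
With the tool pointing down it reaches from about 0.225 to 0.875 m from the base axis. Payload 3.4 kg.
Tool frame: the origin (TCP) lies at the very end of the fingers, on their centre line; the grasp point (between the pads) lies 19 mm behind it (r.grip_depth is the z of the grasp point in the tool frame, in m); z points along the fingers, y is the direction in which the jaws open and shut (so a half turn about z gives the same grasp; the last joint's range is limited). The gripper opens to 85 mm and grips with 20 to 120 N. Pads are 22 mm wide; open, the fingers measure 114 mm over their backs; the gripper's body (76 mm by 85 mm) begins 54 mm behind the grasp point. The pads swing forward as they close: fully open they stand 13 mm farther back than shut.
Start: joints at [-1.273, 0.276, 1.505, -0, 1.361, -0.121], TCP at [0.234, -0.525, 0.231] pointing down, gripper open.
Joint ranges: [-2.89, 2.89], [-0.75, 2.08], [0.22, 2.7], [-1.18, 4.32], [0.11, 2.71], [-2.7, 2.7]. Speed limits (rad/s): [2.57, 2.57, 3.14, 3.14, 3.14, 3.14].

### API

Orientations are given as a unit quaternion [w, x, y, z].
In Python, from cell import r gives the robot as it stands.
- The arm moves only by the shell command python3 -m creep 'ROWS'. ROWS is JSON, a list that holds one entry, the list of rows, each a list of 7 numbers: the opening in per cent of the stroke, from 0 (shut) to 100 (fully open), then the shift along the tool's x, y, z in m, then the turn, a rotation vector about the tool's x, y, z in rad. A call has 1 to 12 rows; each row is the pose to reach, as a shift and turn from the pose commanded when the call began, along the tool's axes at that moment; what a row does not reach only later rows make up. A row lasts 1/8 s, in which the tool goes at most 62.5 mm and 10.7 degrees, less where a joint would pass 70% of its speed; a pose out of reach is approached as far as the arm can. A call with a gripper value outside its range is refused whole. The fingers move at their own pace and stop on an object; the grip force is fixed at half the most. Time passes only in rows, so rows that repeat a pose let the fingers close. It gives the time, the measured TCP pose, the force and the opening at its end, in the units of the state.
- r.get_obs(): the state, without advancing time (a new reading comes with each control period).
- r.camera(name): name is "scene" or "top" or "wrist"; returns a dict with "image" (384x512x3 uint8, red, green, blue), "z_map" (384x512 float32, m along the optical axis (not along the pixel's ray), 0 where there is no reading), "fovy" (degrees; the focal length in pixels is half the picture's height over the tangent of half this angle, whatever the lens; pixels are square), "cx", "cy" (the principal point, pixels), "R" (3x3) and "t" (3): a world point X has camera coordinates R X + t. Camera axes: x right, y down, z forward; pixel columns grow to the right and rows downward; lengths in m; the calibration is good to about 2 mm. A picture is of the moment at which its call begins.
- r.hand_in(): hands the job in, once; it reports no verdict.
The state is a dict: "time_s": time; "joint_positions": joint angles; "qd": joint speeds; "effort": joint torques, N m; "tool_pos": TCP position; "eef_rot": TCP orientation; "ft_force": force on the tool from outside, world axes, zero at the start; "ft_torque": the same for the moment, N m; "gripper_width": finger opening in m.
Only numpy, scipy, OpenCV 4.12 (cv2) and the standard library are available. Lean on these libraries where they do the work, as an engineer would, in place of code of your own. Each camera call takes 0.05 s, during which the arm holds its last target.

### The job

Load the orbital shaker: set the four amber conical flasks upright in the clamps on its platform, the two larger flasks in the two large clamps and the two smaller ones in the two small clamps, each standing right down on its seat between the legs. Do not drop or tip over a flask, and leave the straight-sided bottle where it stands.

Things in the scene. Friction and masses are not known exactly. Their poses are not given: they have to be found in the camera images.
- flask_large_1_center (a point): Larger (125 ml) amber conical flask with a ribbed screw cap, one of two alike: round base 67 mm across, straight cone up to a neck 28 mm across, teal cap 38 mm across and 30 mm tall on top, 118 mm tall over all. Stands loose and upright on the bench, 130 to 220 g. The point lies on its axis half-way up, 59 mm above its underside; the middle of the cap, where it is gripped, is 44 mm above the point. z runs up its axis; it is round, so its yaw means nothing.
- flask_large_2_center (a point): Larger (125 ml) amber conical flask with a ribbed screw cap, one of two alike: round base 67 mm across, straight cone up to a neck 28 mm across, teal cap 38 mm across and 30 mm tall on top, 118 mm tall over all. Stands loose and upright on the bench, 130 to 220 g. The point lies on its axis half-way up, 59 mm above its underside; the middle of the cap, where it is gripped, is 44 mm above the point. z runs up its axis; it is round, so its yaw means nothing.
- flask_small_1_center (a point): Smaller (50 ml) amber conical flask with a ribbed screw cap, one of two alike: round base 51 mm across, straight cone up to a neck 22 mm across, teal cap 34 mm across and 26 mm tall on top, 88 mm tall over all. Stands loose and upright on the bench, 60 to 110 g. The point lies on its axis half-way up, 44 mm above its underside; the middle of the cap, where it is gripped, is 31 mm above the point. z runs up its axis; it is round, so its yaw means nothing.
- flask_small_2_center (a point): Smaller (50 ml) amber conical flask with a ribbed screw cap, one of two alike: round base 51 mm across, straight cone up to a neck 22 mm across, teal cap 34 mm across and 26 mm tall on top, 88 mm tall over all. Stands loose and upright on the bench, 60 to 110 g. The point lies on its axis half-way up, 44 mm above its underside; the middle of the cap, where it is gripped, is 31 mm above the point. z runs up its axis; it is round, so its yaw means nothing.
- clamp_large_1_seat (a point): Seat of a large flask clamp, one of two alike, screwed to the shaker's platform: six upright steel spring legs (they do not give) around a flat round seat, for the 67 mm flask base. The point is the centre of the seat's upper face, on which the flask's underside comes to rest, 95 mm above the bench (3 mm above the platform). The legs leave a circle 74 mm across; they rise 37 mm above the seat, the upper 17 mm flaring outwards to about 98 mm across at the tips. z is up.
- clamp_large_2_seat (a point): Seat of a large flask clamp, one of two alike, screwed to the shaker's platform: six upright steel spring legs (they do not give) around a flat round seat, for the 67 mm flask base. The point is the centre of the seat's upper face, on which the flask's underside comes to rest, 95 mm above the bench (3 mm above the platform). The legs leave a circle 74 mm across; they rise 37 mm above the seat, the upper 17 mm flaring outwards to about 98 mm across at the tips. z is up.
- clamp_small_1_seat (a point): Seat of a small flask clamp, one of two alike, screwed to the shaker's platform: four upright steel spring legs (they do not give) around a flat round seat, for the 51 mm flask base. The point is the centre of the seat's upper face, on which the flask's underside comes to rest, 95 mm above the bench (3 mm above the platform). The legs leave a circle 58 mm across; they rise 37 mm above the seat, the upper 17 mm flaring outwards to about 82 mm across at the tips. z is up.
- clamp_small_2_seat (a point): Seat of a small flask clamp, one of two alike, screwed to the shaker's platform: four upright steel spring legs (they do not give) around a flat round seat, for the 51 mm flask base. The point is the centre of the seat's upper face, on which the flask's underside comes to rest, 95 mm above the bench (3 mm above the platform). The legs leave a circle 58 mm across; they rise 37 mm above the seat, the upper 17 mm flaring outwards to about 82 mm across at the tips. z is up.
- bottle_center (a point): Bystander among the flasks: straight-sided amber reagent bottle, 56 mm across and 105 mm tall, with a paper band and a 40 mm cap like those of the flasks. It stays where it is. The point lies on its axis half-way up, 52 mm above the bench; z is up.
- shaker: Low orbital shaker that carries the clamps, standing on the bench and not to be moved: white housing 250 by 270 mm, drilled aluminium platform 262 by 255 mm on top, its upper face 92 mm above the bench; the four clamps stand on it in a square, 124 mm from centre to centre, in any arrangement. Origin at the centre of its underside; z up, x away from its control panel, which faces the robot.

How it is judged:
By the outcome, as a careful person would: the job done as asked, in the order asked, and still so for the second after the job is handed in, with the robot touching nothing.
It also fails if it takes over 109 s, if anything falls off the work surface, if the arm or the gripper's body presses on something with over 40 N, if the wrist force passes 120 N, or if a joint passes its speed limit or range.

## Working session

There is one attempt and no reset: what is moved stays moved. The work goes in short steps, Python scripts to look and compute and a shell command to move; the robot and the scene stay as the last step left them, time stands still between calls to the robot, and variables do not carry over. Pictures are saved under pics/ and viewed, and the job is handed in when it is done.

```bash
ls; mkdir -p pics; python3 - <<'E'
from cell import r
import cv2,numpy as np
print(r.get_obs())
for n in("scene","top","wrist"):
    c=r.camera(n); cv2.imwrite(f"pics/{n}0.png",c["image"][:,:,::-1]); np.savez(f"{n}0.npz",**c)
    print(n,c["fovy"],c["cx"],c["cy"],c["R"].round(3).tolist(),c["t"].round(3), {k:v for k,v in c.items() if k not in("image","z_map","R","t")})
E
```

```text
pics
{'time_s': 0.0, 'joint_positions': array([-1.27295958e+00,  2.76602616e-01,  1.50613995e+00, -1.22121577e-05,
        1.36070617e+00, -1.20988953e-01]), 'qd': array([-0.00094422, -0.00094573,  0.00027366,  0.00159271,  0.00037232,
       -0.0021185 ]), 'effort': array([-4.57784627e-04, -4.16774333e+01, -2.45802426e+01, -9.09161463e-05,
        1.10528211e-02,  1.91978410e-05]), 'tool_pos': array([ 0.23368451, -0.52478803,  0.23043266]), 'eef_rot': array([-9.23889292e-04,  9.78152457e-01,  2.07886772e-01, -8.79015258e-05]), 'ft_force': array([-0.36221332,  0.06863059, -0.36724797]), 'ft_torque': array([-0.05976418, -0.03332527, -0.02031296]), 'gripper_width': 0.08562443159934607}
scene 53.22093705417008 254.30326033767702 188.59719265418877 [[-0.781, 0.624, 0.002], [0.458, 0.575, -0.678], [-0.424, -0.529, -0.735]] [ 0.476 -0.155  1.179] {'fovy': 53.22093705417008, 'cx': 254.30326033767702, 'cy': 188.59719265418877}
top 46.372944570563604 257.0020871729111 195.0334657896084 [[0.004, -1.0, 0.012], [-0.996, -0.005, -0.094], [0.094, -0.012, -0.996]] [-0.091  0.518  1.03 ] {'fovy': 46.372944570563604, 'cx': 257.0020871729111, 'cy': 195.0334657896084}
wrist 60.4321002400962 252.25014169383218 190.56872959397634 [[0.408, -0.913, -0.002], [-0.872, -0.39, 0.295], [-0.27, -0.118, -0.956]] [-0.573 -0.039  0.379] {'fovy': 60.4321002400962, 'cx': 252.25014169383218, 'cy': 190.56872959397634}
```

View pics/top0.png

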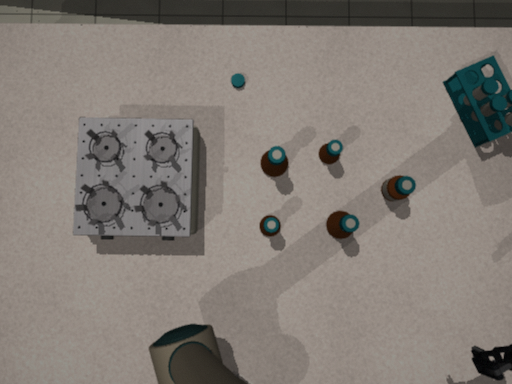

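View pics/scene0.png

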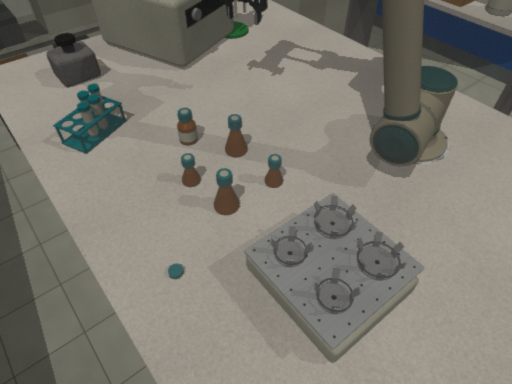

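View pics/wrist0.png

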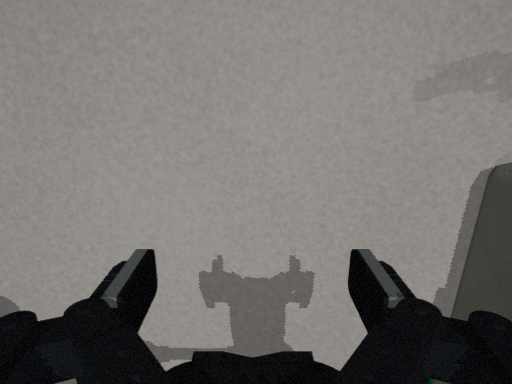

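The top view shows the shaker on the left, with large clamps near pixels (103,203) and (161,204) and small clamps near (106,148) and (162,148). The large flasks are near (275,158) and (345,223), the small ones near (332,150) and (270,225), and the bottle is near (402,187). Next I'll measure them.

```bash
cat > h.py <<'E'
import numpy as np,cv2
def load(n): return dict(np.load(n))
def f(c): return 192/np.tan(np.radians(float(c["fovy"]))/2)
def world(c):
    v,u=np.mgrid[0:384,0:512]; z=c["z_map"]; k=f(c)
    P=np.stack([(u-c["cx"])*z/k,(v-c["cy"])*z/k,z],-1)
    return (P-c["t"])@c["R"]
def ray(c,uv,h):
    d=c["R"].T@np.array([(uv[0]-c["cx"])/f(c),(uv[1]-c["cy"])/f(c),1.]); o=-c["R"].T@c["t"]
    return o+d*(h-o[2])/d[2]
def proj(c,X):
    p=c["R"]@np.asarray(X)+c["t"]; return np.array([c["cx"]+f(c)*p[0]/p[2],c["cy"]+f(c)*p[1]/p[2]])
E
python3 - <<'E'
from h import *
for n in("top0","scene0"):
    c=load(n+".npz"); W=world(c); hsv=cv2.cvtColor(c["image"],cv2.COLOR_RGB2HSV)
    m=((hsv[...,0]>80)&(hsv[...,0]<105)&(hsv[...,1]>90)&(hsv[...,2]>40)).astype(np.uint8)
    k,l,s,ct=cv2.connectedComponentsWithStats(m)
    print(n)
    for i in range(1,k):
        if s[i,4]<40 or s[i,4]>900: continue
        # fill the white label in the cap
        x,y,w,h=s[i,:4]; P=W[y:y+h,x:x+w].reshape(-1,3); P=P[P[:,2]>0.06]
        if len(P)<10: continue
        zt=np.percentile(P[:,2],95); T=P[P[:,2]>zt-0.006]
        print(s[i],"ztop",zt.round(4),"n",len(T),"mean",T[:,:2].mean(0).round(4),"mid",((T.max(0)+T.min(0))/2)[:2].round(4),"ext",np.ptp(T,0)[:2].round(4))
c=load("top0.npz")
cv2.imwrite("pics/shz.png",cv2.resize(c["image"][100:250,60:215,::-1],None,fx=4,fy=4,interpolation=cv2.INTER_CUBIC)[:600,:])
c=load("scene0.npz")
cv2.imwrite("pics/shz2.png",cv2.resize(c["image"][185:360,235:435,::-1],None,fx=3.4,fy=3.4,interpolation=cv2.INTER_CUBIC)[:600,:])
E
```

```text
top0
[327 140  15  15 108] ztop 0.0902 n 161 mean [ 0.6187 -0.2603] mid [ 0.5291 -0.1769] ext [0.2187 0.1999]
[268 147  18  16 144] ztop 0.12 n 221 mean [ 0.5975 -0.1308] mid [ 0.5175 -0.1127] ext [0.1955 0.0716]
[398 176  17  18 153] ztop 0.1074 n 239 mean [ 0.5344 -0.4122] mid [ 0.4864 -0.2547] ext [0.1333 0.3555]
[341 215  18  17 148] ztop 0.1198 n 233 mean [ 0.4504 -0.2879] mid [ 0.4512 -0.2873] ext [0.0344 0.0351]
[264 217  15  16 122] ztop 0.0901 n 175 mean [ 0.4463 -0.1198] mid [ 0.4411 -0.1059] ext [0.0427 0.058 ]
scene0
[217 169  14  11  60] ztop 0.1211 n 140 mean [ 0.6046 -0.1203] mid [0.761  0.1335] ext [0.3631 0.5644]
```

View pics/shz.png

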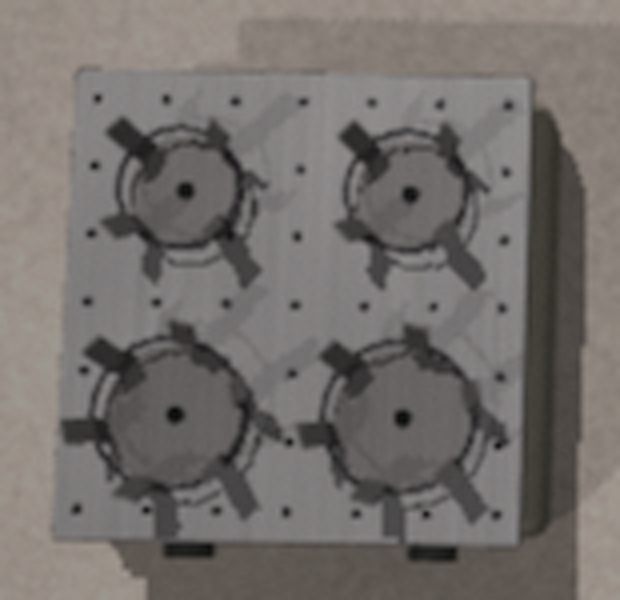

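View pics/shz2.png

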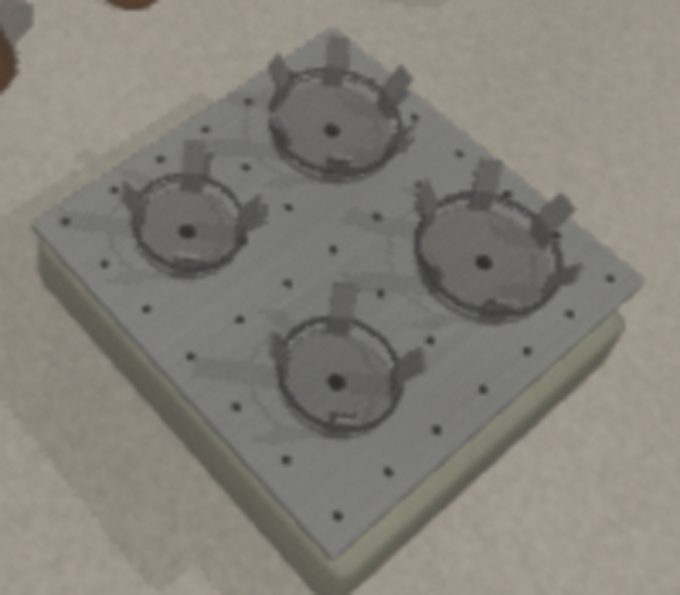

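The platform zooms show a sharp dark centre screw in every seat in both views. I'll find those holes and the cap tops with sub-pixel precision and cross-check the two views.

```bash
cat > meas.py <<'E'
from h import *
def blob(c,uv,rad=5):
    g=cv2.cvtColor(c["image"],cv2.COLOR_RGB2GRAY).astype(float)
    u,v=np.round(uv).astype(int); a=g[v-rad:v+rad+1,u-rad:u+rad+1]
    w=np.clip(np.median(a)*0.8-a,0,None); yy,xx=np.mgrid[v-rad:v+rad+1,u-rad:u+rad+1]
    w[np.hypot(xx-u,yy-v)>3.6]=0
    return np.array([(w*xx).sum(),(w*yy).sum()])/w.sum()
E
python3 - <<'E'
from meas import *
t=load("top0.npz"); s=load("scene0.npz")
seeds=dict(L1=((103.8,203.6),None),L2=((160.7,204.5),None),S1=((106.3,147.5),None),S2=((162.4,148.5),None))
ss=dict(L1=(377.2,262.2),L2=(332.6,223.2),S1=(334,297.4),S2=(290,253))
A={}
for k in seeds:
    a=ray(t,blob(t,blob(t,seeds[k][0])),.095); p=proj(s,a)
    b=ray(s,blob(s,blob(s,ss[k])),.095); A[k]=(a,b)
    print(k,blob(t,seeds[k][0]).round(2),a.round(4),"scene",b.round(4))
for i in(0,1):
    d=lambda x,y:round(1e3*np.linalg.norm(A[x][i]-A[y][i]),1)
    print(d("L1","L2"),d("S1","S2"),d("L1","S1"),d("L2","S2"),d("L1","S2"))
W=world(t)
for n,uv,h in(("L1",(277,155),.118),("L2",(350,223),.118),("S1",(334,148),.088),("S2",(271,225),.088),("bottle",(406,185),.105)):
    y,x=np.array(uv[::-1])
    P=W[y-14:y+15,x-14:x+15].reshape(-1,3); ce=ray(t,uv,h)
    for _ in range(6):
        T=P[(abs(P[:,2]-h)<.006)&(np.hypot(*(P-ce)[:,:2].T)<.024)]; ce=T.mean(0)
    r2=np.sqrt(2*((T-ce)[:,:2]**2).sum(1).mean())
    # white label centre in scene view check
    print(n,len(T),ce.round(4),"diam",2*r2.round(4),"ext",np.ptp(T,0).round(4)[:2],"scene px",proj(s,ce).round(1))
E
```

```text
L1 [103.32 203.22] [0.4926 0.2471 0.095 ] scene [0.4909 0.2463 0.095 ]
L2 [160.22 204.12] [0.4912 0.1232 0.095 ] scene [0.4894 0.1224 0.095 ]
S1 [105.92 147.29] [0.6165 0.2459 0.095 ] scene [0.615  0.2452 0.095 ]
S2 [162.14 148.26] [0.6151 0.1219 0.095 ] scene [0.6135 0.1212 0.095 ]
123.9 123.9 123.9 123.9 175.1
123.9 124.0 124.1 124.1 175.2
L1 233 [ 0.5979 -0.1309  0.1172] diam 0.0376 ext [0.035  0.0348] scene px [223.6 173.4]
L2 248 [ 0.4502 -0.2879  0.1173] diam 0.038 ext [0.0365 0.0376] scene px [234.2 118.1]
S1 178 [ 0.6212 -0.2631  0.0872] diam 0.0342 ext [0.0338 0.0321] scene px [187.2 157.3]
S2 189 [ 0.447  -0.1206  0.0871] diam 0.0342 ext [0.0332 0.0331] scene px [274.3 158.1]
bottle 262 [ 0.5347 -0.4152  0.1042] diam 0.0402 ext [0.0375 0.0389] scene px [184.  111.8]
```

The seats agree to about 1.8 mm between the views, and their spacing is 123.9 mm against the given 124. The cap diameters (38, 38, 34, 34 and 40 mm) and heights also match. I'll hover over the small flask at (0.447, -0.121) and turn the tool to yaw 0.

```bash
python3 -m creep '[[[100,0.03,-0.02,0,0,0,0.08],[100,0.08,-0.06,0,0,0,0.18],[100,0.13,-0.1,0,0,0,0.3],[100,0.18,-0.14,0,0,0,0.4189],[100,0.225,-0.18,0,0,0,0.4189],[100,0.27,-0.215,0,0,0,0.4189],[100,0.31,-0.245,0,0,0,0.4189],[100,0.34,-0.27,0,0,0,0.4189],[100,0.3593,-0.2826,0,0,0,0.4189],[100,0.3593,-0.2826,0,0,0,0.4189]]]'
python3 - <<'E'
from cell import r
import cv2,numpy as np
from h import *
o=r.get_obs(); print(o["tool_pos"],o["eef_rot"],o["joint_positions"],o["time_s"])
c=r.camera("wrist"); cv2.imwrite("pics/w1.png",c["image"][:,:,::-1]); np.savez("w1.npz",**c)
W=world(c); T=W[(abs(W[...,2]-.088)<.005)&(np.hypot(W[...,0]-.447,W[...,1]+.1206)<.024)]
print(len(T),T.mean(0),np.ptp(T,0))
E
```

```text
time_s: 1.4
tool_pos: [0.4475, -0.1198, 0.2311]
eef_rot: [-0.0, 1.0, 0.001, -0.0]
ft_force: [-0.2, -0.2, -0.1]
gripper_width: 0.0852
[ 0.44750802 -0.11982748  0.23108213] [-8.26910367e-05  9.99998956e-01  1.43605855e-03 -1.39720126e-04] [-4.12029369e-01  1.06674345e-01  1.72594145e+00  4.05495623e-05
  1.30929920e+00  1.15588435e+00] 1.4
1082 [ 0.44874314 -0.11964513  0.08716117] [0.0331758  0.0334736  0.00650736]
```

View pics/w1.png

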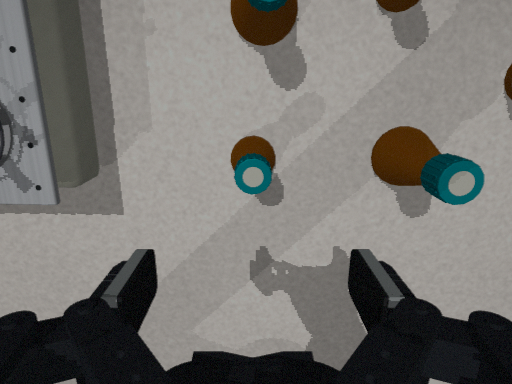

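The wrist view shows the cap at (253,175), centred between the fingers at column 252. The wrist depth gives (0.4487, -0.1196), within 2 mm of the top view. I'll descend and grip.

```bash
python3 -m creep '[[[100,0,0,0.04,0,0,0],[100,0,0,0.09,0,0,0],[100,0,0,0.135,0,0,0],[100,0,0,0.165,0,0,0],[100,0,0,0.175,0,0,0],[100,0,0,0.175,0,0,0],[0,0,0,0.175,0,0,0],[0,0,0,0.175,0,0,0],[0,0,0,0.175,0,0,0],[0,0,0,0.175,0,0,0],[0,0,0,0.175,0,0,0],[0,0,0,0.175,0,0,0]]]'
```

```text
time_s: 2.95
tool_pos: [0.4478, -0.1211, 0.0573]
eef_rot: [0.0, 1.0, 0.0, 0.001]
ft_force: [-0.2, 1.0, 5.9]
gripper_width: 0.0322
```

```bash
python3 -m creep '[[[0,0,0,-0.02,0,0,0],[0,0,0,-0.06,0,0,0],[0,0,0,-0.11,0,0,0],[0,0.005,-0.02,-0.15,0,0,0],[0,0.02,-0.06,-0.175,0,0,0],[0,0.04,-0.11,-0.175,0,0,0],[0,0.065,-0.16,-0.175,0,0,0],[0,0.09,-0.21,-0.175,0,0,0],[0,0.115,-0.26,-0.175,0,0,0],[0,0.14,-0.305,-0.175,0,0,0],[0,0.158,-0.345,-0.175,0,0,0],[0,0.168,-0.3667,-0.175,0,0,0]]]'
python3 -m creep '[[[0,0,0,0,0,0,0],[0,0,0,0,0,0,0]]]'
python3 - <<'E'
from cell import r
import cv2,numpy as np
from meas import *
o=r.get_obs(); print(o["tool_pos"],o["eef_rot"],o["joint_positions"],o["ft_force"])
c=r.camera("wrist"); cv2.imwrite("pics/w2.png",c["image"][:,:,::-1]); np.savez("w2.npz",**c)
t=r.camera("top"); cv2.imwrite("pics/t2.png",cv2.resize(t["image"][90:260,50:230,::-1],None,fx=3,fy=3)); np.savez("t2.npz",**t)
for X in([.4918,.2467,.095],[.4903,.1228,.095],[.6158,.2456,.095],[.6143,.1216,.095]): print(proj(c,X))
E
```

```text
time_s: 4.45
tool_pos: [0.6155, 0.248, 0.2304]
eef_rot: [-0.0, 1.0, 0.001, -0.0]
ft_force: [0.1, 0.2, -0.9]
gripper_width: 0.0321
time_s: 4.7
tool_pos: [0.6145, 0.2449, 0.2309]
eef_rot: [0.001, 1.0, -0.0, -0.001]
ft_force: [-0.7, -0.3, -1.1]
gripper_width: 0.0323
[0.61453562 0.24487153 0.2309147 ] [ 6.31684961e-04  9.99999603e-01 -5.23719394e-05 -6.26898984e-04] [ 2.74566173e-01  4.08482563e-01  1.30404331e+00 -8.84703097e-04
  1.43061626e+00  1.84559153e+00] [-0.71462033 -0.32446436 -1.09318394]
[250.78559913 299.56906379]
[376.66050376 301.01038047]
[252.05323309 177.58753766]
[394.10818431 179.42946018]
```

View pics/w2.png

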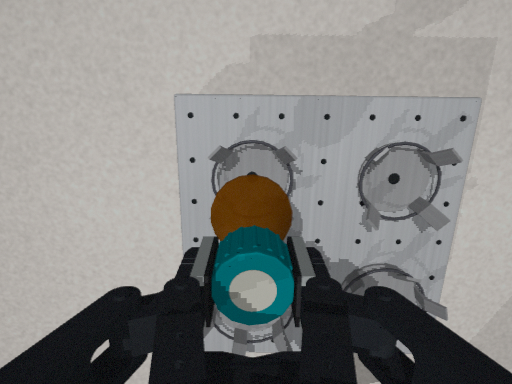

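View pics/t2.png

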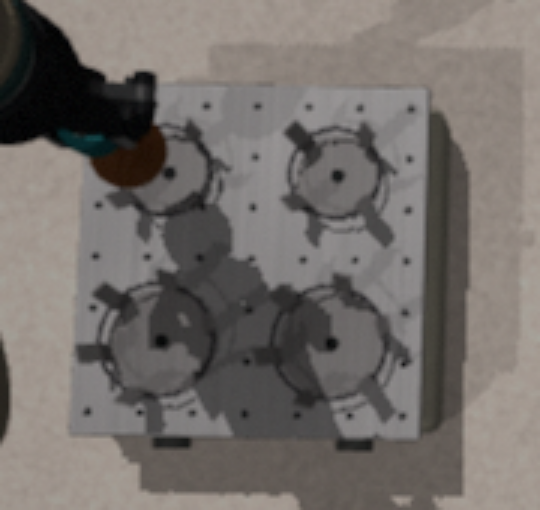

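The wrist view shows the S1 screw at (252,177), against a predicted (252,177.6), and the S2 screw at (394,179), against (394,179.4). So the averaged seat positions hold. Next I'll check where the held cap and base sit relative to the seat in the same view.

```bash
python3 - <<'E'
from meas import *
c=load("w2.npz"); W=world(c); 
T=W[(abs(W[...,2]-.263)<.005)&(np.hypot(W[...,0]-.6155,W[...,1]-.2456)<.024)]
print(len(T),T.mean(0),np.ptp(T,0))
for s in((252,177),(394,179)): print(ray(c,blob(c,s),.095))
hsv=cv2.cvtColor(c["image"],cv2.COLOR_RGB2HSV); m=(hsv[...,0]<18)&(hsv[...,1]>150)&(hsv[...,2]>50)
ys,xs=np.nonzero(m); 
for y in range(ys.min(),ys.min()+50,8): print(y,xs[ys==y].min(),xs[ys==y].max())
P=W[m]; print("body z range",P[:,2].min(),P[:,2].max(),"max x",np.percentile(P[:,0],99.5), "min z pix y mid")
# base front edge: predicted pixel for base circle front, radius 25.5 at base z
for x in(.6145,.616): print(proj(c,[x+.0255*.97,.2456,.174]))
E
```

```text
5938 [0.61665089 0.24543319 0.26146325] [0.03384691 0.04400841 0.00999213]
[0.61902258 0.24565002 0.095     ]
[nan nan nan]
174 253 253
182 227 273
190 220 282
198 215 287
206 212 289
214 211 290
222 211 290
body z range 0.1752391929247992 0.3727166184220537 max x 0.6397512588508344 min z pix y mid
[252.04297706 174.00825957]
[252.04579887 171.66173307]meas.py:7: RuntimeWarning: invalid value encountered in divide
  return np.array([(w*xx).sum(),(w*yy).sum()])/w.sum()
```

The base edge suggests the flask sits about 1 mm short in x, well inside the 3.5 mm clearance. I'll lower with a +1 mm correction, slowly near the seat.

```bash
python3 -m creep '[[[0,0.001,0,0.015,0,0,0],[0,0.001,0,0.035,0,0,0],[0,0.001,0,0.05,0,0,0],[0,0.001,0,0.06,0,0,0],[0,0.001,0,0.068,0,0,0],[0,0.001,0,0.073,0,0,0],[0,0.001,0,0.076,0,0,0],[0,0.001,0,0.077,0,0,0]]]'
```

```text
time_s: 5.8
tool_pos: [0.6163, 0.2457, 0.1544]
eef_rot: [-0.0, 1.0, -0.0, 0.0]
ft_force: [-0.0, 0.4, -0.5]
gripper_width: 0.0322
```

```bash
python3 -m creep '[[[0,0,0,0.001,0,0,0],[0,0,0,0.002,0,0,0],[0,0,0,0.002,0,0,0]]]'
```

```text
time_s: 6.18
tool_pos: [0.6163, 0.2457, 0.1524]
eef_rot: [0.0, 1.0, -0.0, 0.0]
ft_force: [-0.2, 0.1, -1.8]
gripper_width: 0.0321
```

```bash
python3 -m creep '[[[0,0,0,0.001,0,0,0],[0,0,0,0.001,0,0,0]]]'; python3 -m creep '[[[0,0,0,0.001,0,0,0],[0,0,0,0.001,0,0,0]]]'
```

```text
time_s: 6.42
tool_pos: [0.6165, 0.2457, 0.1523]
eef_rot: [-0.0, 1.0, -0.0, 0.001]
ft_force: [-1.8, -0.1, 5.6]
gripper_width: 0.0319
time_s: 6.68
tool_pos: [0.6166, 0.2458, 0.1523]
eef_rot: [-0.0, 1.0, 0.0, 0.001]
ft_force: [-2.2, -0.4, 8.8]
gripper_width: 0.0323
```

Contact came at TCP z 0.152 as expected, with the force rising to 9 N. I'll release and go up.

```bash
python3 -m creep '[[[100,0,0,0,0,0,0],[100,0,0,0,0,0,0],[100,0,0,0,0,0,0],[100,0,0,0,0,0,0],[100,0,0,-0.02,0,0,0],[100,0,0,-0.06,0,0,0],[100,0,0,-0.1,0,0,0],[100,0,0.02,-0.12,0,0,0],[100,0,0.06,-0.12,0,0,0],[100,0,0.11,-0.12,0,0,0],[100,0,0.165,-0.12,0,0,0],[100,0,0.22,-0.12,0,0,0]]]'
python3 -m creep '[[[100,0,0.055,0,0,0,0],[100,0.001,0.11,0,0,0,0],[100,0.002,0.165,0.01,0,0,0],[100,0.003,0.22,0.02,0,0,0],[100,0.004,0.26,0.04,0,0,0],[100,0.005,0.28,0.045,0,0,0],[100,0.0054,0.288,0.047,0,0,0],[100,0.0054,0.288,0.047,0,0,0],[100,0.0054,0.288,0.047,0,0,0]]]'
python3 - <<'E'
from cell import r
from meas import *
o=r.get_obs(); print(o["tool_pos"],o["eef_rot"],o["joint_positions"],o["ft_force"])
c=r.camera("wrist"); cv2.imwrite("pics/w3.png",c["image"][:,:,::-1])
W=world(c); T=W[(abs(W[...,2]-.088)<.005)&(np.hypot(W[...,0]-.622,W[...,1]+.2631)<.024)]
print(len(T),T.mean(0),np.ptp(T,0))
t=r.camera("top"); cv2.imwrite("pics/t3.png",cv2.resize(t["image"][90:260,50:230,::-1],None,fx=3,fy=3)); np.savez("t3.npz",**t)
W=world(t); T=W[(abs(W[...,2]-.183)<.006)&(np.hypot(W[...,0]-.6165,W[...,1]-.2459)<.024)]; print(len(T),T.mean(0),np.ptp(T,0))
E
```

```text
time_s: 8.18
tool_pos: [0.6161, 0.0241, 0.2702]
eef_rot: [0.0, 1.0, 0.0, 0.0]
ft_force: [1.2, -0.3, -0.4]
gripper_width: 0.0853
time_s: 9.3
tool_pos: [0.622, -0.2609, 0.2243]
eef_rot: [0.0, 1.0, 0.001, 0.001]
ft_force: [0.1, 0.4, -0.1]
gripper_width: 0.0856
[ 0.62201809 -0.26090146  0.22428716] [5.37710098e-06 9.99999539e-01 7.22753368e-04 6.31944738e-04] [-5.00550219e-01  4.29981432e-01  1.28528012e+00  6.04313488e-04
  1.42521757e+00  1.06871327e+00] [ 0.06632509  0.44179635 -0.08551743]
1131 [ 0.62345521 -0.26284977  0.0871908 ] [0.03391377 0.03360073 0.00675581]
231 [0.6151425  0.24510488 0.18236221] [0.03313527 0.03281344 0.00905994]
```

View pics/t3.png

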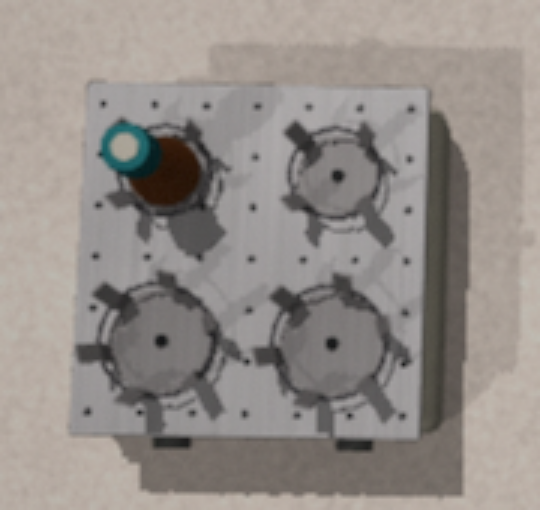

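View pics/w3.png

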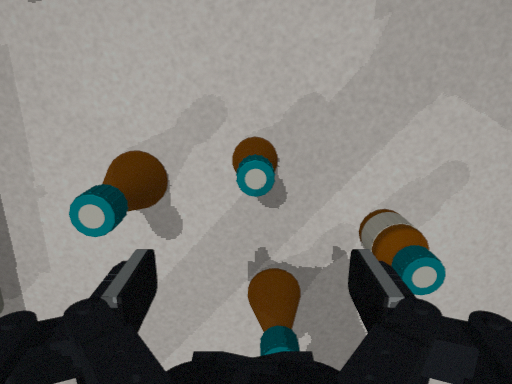

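The first flask is down in S1: cap at (0.615, 0.245), top at the expected height, and the body between the legs in the picture. In the wrist view the second small flask's cap is at (255,177), aligned. I'll descend and grip.

```bash
python3 -m creep '[[[100,0,0.001,0.04,0,0,0],[100,0,0.001,0.09,0,0,0],[100,0,0.001,0.135,0,0,0],[100,0,0.001,0.16,0,0,0],[100,0,0.001,0.168,0,0,0],[100,0,0.001,0.168,0,0,0],[0,0,0.001,0.168,0,0,0],[0,0,0.001,0.168,0,0,0],[0,0,0.001,0.168,0,0,0],[0,0,0.001,0.168,0,0,0],[0,0,0.001,0.168,0,0,0]]]'
```

```text
time_s: 10.78
tool_pos: [0.6222, -0.2637, 0.0564]
eef_rot: [0.0, 1.0, -0.0, 0.001]
ft_force: [-0.6, 0.2, 5.5]
gripper_width: 0.0322
```

```bash
python3 -m creep '[[[0,0,0,-0.02,0,0,0],[0,0,0,-0.06,0,0,0],[0,0,0,-0.11,0,0,0],[0,0,-0.02,-0.15,0,0,0],[0,0,-0.06,-0.175,0,0,0],[0,-0.001,-0.11,-0.175,0,0,0],[0,-0.002,-0.165,-0.175,0,0,0],[0,-0.003,-0.22,-0.175,0,0,0],[0,-0.004,-0.275,-0.175,0,0,0],[0,-0.005,-0.325,-0.175,0,0,0],[0,-0.0065,-0.365,-0.175,0,0,0],[0,-0.007,-0.385,-0.175,0,0,0]]]'
python3 -m creep '[[[0,0,0,0,0,0,0],[0,0,0,0,0,0,0],[0,0,0,0,0,0,0]]]'
python3 - <<'E'
from cell import r
from meas import *
o=r.get_obs(); print(o["tool_pos"],o["eef_rot"],o["ft_force"])
c=r.camera("wrist"); cv2.imwrite("pics/w4.png",c["image"][:,:,::-1])
print(proj(c,[.6143,.1216,.095]),[proj(c,[x+.0255*.97,.1216,.174]) for x in(.6143,)])
E
```

```text
time_s: 12.28
tool_pos: [0.6139, 0.1235, 0.2296]
eef_rot: [0.0, 1.0, 0.001, -0.001]
ft_force: [0.4, -0.5, -1.2]
gripper_width: 0.0322
time_s: 12.65
tool_pos: [0.6148, 0.12, 0.2302]
eef_rot: [0.0, 1.0, -0.001, -0.0]
ft_force: [-0.4, -0.6, -0.7]
gripper_width: 0.0321
[0.61480914 0.11997581 0.23021675] [ 3.91660386e-04  9.99999443e-01 -9.79565262e-04 -3.07377428e-05] [-0.42138477 -0.64682854 -0.68283972]
[251.12107016 179.91887691] [array([250.5935916 , 175.09189428])]
```

View pics/w4.png

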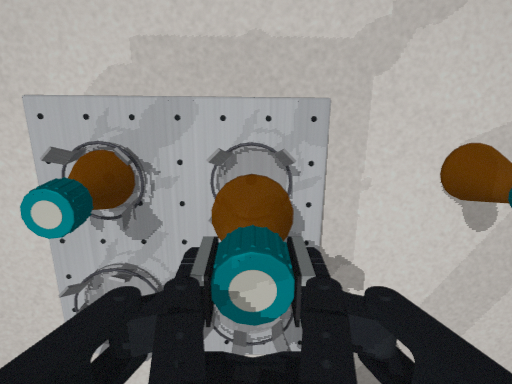

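The flask base, columns 211–293, is centred on the clamp ring at about 251. I'll lower it.

```bash
python3 -m creep '[[[0,0,0,0.015,0,0,0],[0,0,0,0.035,0,0,0],[0,0,0,0.05,0,0,0],[0,0,0,0.06,0,0,0],[0,0,0,0.068,0,0,0],[0,0,0,0.073,0,0,0],[0,0,0,0.076,0,0,0],[0,0,0,0.078,0,0,0],[0,0,0,0.079,0,0,0],[0,0,0,0.079,0,0,0]]]'
```

```text
time_s: 13.95
tool_pos: [0.6147, 0.1216, 0.1515]
eef_rot: [0.0, 1.0, -0.0, 0.0]
ft_force: [-0.2, -0.9, -0.3]
gripper_width: 0.0326
```

```bash
python3 -m creep '[[[0,0,0,0.001,0,0,0],[0,0,0,0.001,0,0,0]]]';python3 -m creep '[[[0,0,0,0.001,0,0,0],[0,0,0,0.001,0,0,0]]]'
```

```text
time_s: 14.2
tool_pos: [0.6149, 0.1217, 0.1515]
eef_rot: [-0.0, 1.0, -0.0, 0.001]
ft_force: [-2.4, -0.5, 5.7]
gripper_width: 0.0322
time_s: 14.45
tool_pos: [0.6149, 0.1217, 0.1514]
eef_rot: [-0.0, 1.0, -0.0, 0.001]
ft_force: [-2.0, -0.1, 9.5]
gripper_width: 0.0322
```

```bash
python3 -m creep '[[[100,0,0,0,0,0,0],[100,0,0,0,0,0,0],[100,0,0,0,0,0,0],[100,0,0,0,0,0,0],[100,0,0,-0.02,0,0,0],[100,0,0,-0.06,0,0,0],[100,0,0,-0.1,0,0,0],[100,-0.01,0.02,-0.12,0,0,0],[100,-0.03,0.06,-0.12,0,0,0],[100,-0.05,0.11,-0.12,0,0,0],[100,-0.07,0.16,-0.12,0,0,0],[100,-0.09,0.21,-0.12,0,0,0]]]'
python3 -m creep '[[[100,-0.02,0.05,0,0,0,0],[100,-0.04,0.1,0,0,0,0],[100,-0.06,0.15,0,0,0,0],[100,-0.07,0.185,0.005,0,0,0],[100,-0.0745,0.2,0.01,0,0,0],[100,-0.0745,0.2,0.01,0,0,0],[100,-0.0745,0.2,0.01,0,0,0],[100,-0.0745,0.2,0.01,0,0,0]]]'
python3 - <<'E'
from cell import r
from meas import *
o=r.get_obs(); print(o["tool_pos"],o["eef_rot"],o["joint_positions"],o["ft_force"])
c=r.camera("wrist"); cv2.imwrite("pics/w5.png",c["image"][:,:,::-1])
W=world(c); T=W[(abs(W[...,2]-.118)<.005)&(np.hypot(W[...,0]-.4505,W[...,1]+.2879)<.024)]
print(len(T),T.mean(0),np.ptp(T,0))
t=r.camera("top"); cv2.imwrite("pics/t5.png",cv2.resize(t["image"][90:260,50:230,::-1],None,fx=3,fy=3))
W=world(t)
for a,b in((.6165,.2459),(.615,.122)): 
  T=W[(abs(W[...,2]-.183)<.006)&(np.hypot(W[...,0]-a,W[...,1]-b)<.024)]; print(len(T),T.mean(0),np.ptp(T,0))
E
```

```text
time_s: 15.95
tool_pos: [0.5222, -0.0906, 0.2685]
eef_rot: [0.0, 1.0, -0.0, -0.001]
ft_force: [1.0, 0.5, -0.1]
gripper_width: 0.0852
time_s: 16.95
tool_pos: [0.4505, -0.2871, 0.2595]
eef_rot: [-0.0, 1.0, 0.001, 0.0]
ft_force: [0.4, 0.1, -0.3]
gripper_width: 0.0854
[ 0.45051537 -0.28709936  0.25950094] [-1.00201350e-04  9.99999595e-01  8.75734883e-04  1.79678346e-04] [-6.97915263e-01  1.99150542e-01  1.53987028e+00  3.90120540e-04
  1.40242563e+00  8.71064247e-01] [ 0.4394081   0.12684179 -0.31377606]
1362 [ 0.45173974 -0.28747592  0.11723026] [0.03766727 0.03767922 0.00748411]
230 [0.61514062 0.24525302 0.18243684] [0.0332531  0.03409162 0.00979226]
224 [0.61428759 0.12082326 0.18222594] [0.03353371 0.03341259 0.00934362]
```

View pics/t5.png

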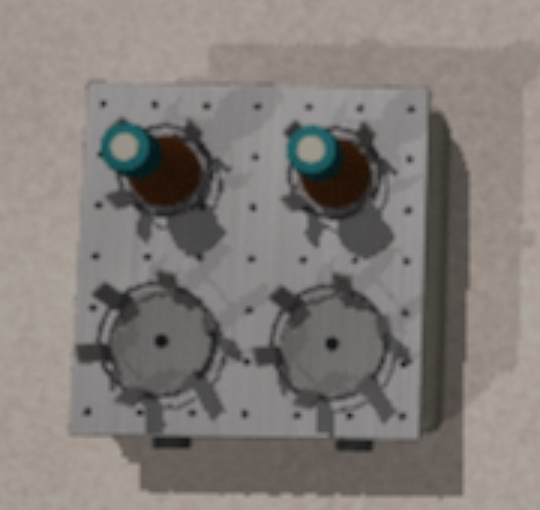

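View pics/w5.png

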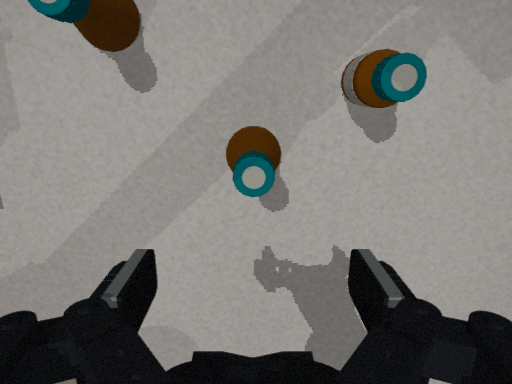

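Both small flasks stand in their clamps. In the wrist view the large flask's cap is at (254,177), aligned. I'll descend to TCP z 0.084 and grip.

```bash
python3 -m creep '[[[100,0,0,0.04,0,0,0],[100,0,0,0.09,0,0,0],[100,0,0,0.135,0,0,0],[100,0,0,0.165,0,0,0],[100,0,0,0.175,0,0,0],[100,0,0,0.175,0,0,0],[0,0,0,0.175,0,0,0],[0,0,0,0.175,0,0,0],[0,0,0,0.175,0,0,0],[0,0,0,0.175,0,0,0],[0,0,0,0.175,0,0,0]]]'
```

```text
time_s: 18.42
tool_pos: [0.4506, -0.2886, 0.0855]
eef_rot: [0.001, 1.0, -0.0, 0.001]
ft_force: [-0.8, 1.6, 6.3]
gripper_width: 0.0366
```

```bash
python3 -m creep '[[[0,0,0,-0.02,0,0,0],[0,0,0,-0.06,0,0,0],[0,0,0,-0.11,0,0,0],[0,0,-0.02,-0.15,0,0,0],[0,0.005,-0.06,-0.175,0,0,0],[0,0.01,-0.11,-0.18,0,0,0],[0,0.015,-0.165,-0.18,0,0,0],[0,0.02,-0.22,-0.18,0,0,0],[0,0.025,-0.275,-0.18,0,0,0],[0,0.03,-0.33,-0.18,0,0,0],[0,0.035,-0.385,-0.18,0,0,0],[0,0.038,-0.435,-0.18,0,0,0]]]'
python3 -m creep '[[[0,0.003,-0.045,0,0,0,0],[0,0.003,-0.08,0,0,0,0],[0,0.003,-0.1,0,0,0,0],[0,0.003,-0.1,0,0,0,0],[0,0.003,-0.1,0,0,0,0],[0,0.003,-0.1,0,0,0,0]]]'
python3 - <<'E'
from cell import r
from meas import *
o=r.get_obs(); print(o["tool_pos"],o["eef_rot"],o["joint_positions"],o["ft_force"])
c=r.camera("wrist"); cv2.imwrite("pics/w6.png",c["image"][:,:,::-1])
print(proj(c,[.4918,.2467,.095]),[proj(c,[x+.0335,.2467,.18]) for x in(.4918,)])
E
```

```text
time_s: 19.92
tool_pos: [0.4878, 0.1485, 0.264]
eef_rot: [0.0, 1.0, 0.0, -0.0]
ft_force: [1.5, -0.5, -2.3]
gripper_width: 0.0368
time_s: 20.68
tool_pos: [0.4912, 0.2454, 0.2643]
eef_rot: [0.0, 1.0, -0.001, 0.0]
ft_force: [0.1, 0.2, -1.6]
gripper_width: 0.0365
[0.49120305 0.24536098 0.26434894] [ 3.45264306e-04  9.99999577e-01 -8.51855868e-04  4.11443112e-05] [ 3.36976437e-01  2.19907770e-01  1.50048665e+00 -6.86422449e-04
  1.42134950e+00  1.90957873e+00] [ 0.12699925  0.22505861 -1.56571637]
[251.5643561  169.53763749] [array([251.22694275, 151.13661673])]
```

View pics/w6.png

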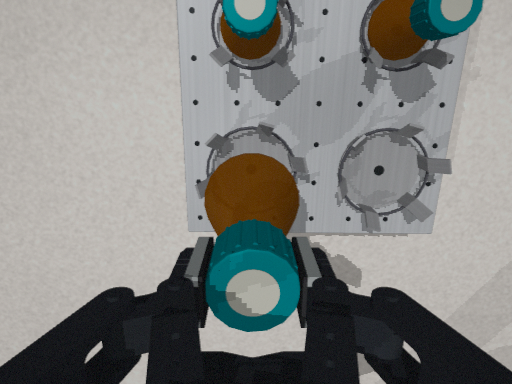

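The base front edge is at row 152, predicted 151, and the columns match. I'll lower it.

```bash
python3 -m creep '[[[0,0.0005,0,0.015,0,0,0],[0,0.0005,0,0.035,0,0,0],[0,0.0005,0,0.05,0,0,0],[0,0.0005,0,0.062,0,0,0],[0,0.0005,0,0.071,0,0,0],[0,0.0005,0,0.077,0,0,0],[0,0.0005,0,0.081,0,0,0],[0,0.0005,0,0.083,0,0,0],[0,0.0005,0,0.083,0,0,0]]]'; python3 -m creep '[[[0,0,0,0.001,0,0,0],[0,0,0,0.001,0,0,0]]]'
```

```text
time_s: 21.85
tool_pos: [0.4917, 0.2467, 0.1814]
eef_rot: [-0.0, 1.0, -0.0, 0.0]
ft_force: [0.4, -0.5, -1.7]
gripper_width: 0.0368
time_s: 22.1
tool_pos: [0.4918, 0.2467, 0.1806]
eef_rot: [-0.0, 1.0, -0.0, 0.0]
ft_force: [-0.0, -0.0, -1.2]
gripper_width: 0.0366
```

```bash
python3 -m creep '[[[0,0,0,0.001,0,0,0],[0,0,0,0.001,0,0,0]]]'; python3 -m creep '[[[0,0,0,0.001,0,0,0],[0,0,0,0.001,0,0,0]]]'
```

```text
time_s: 22.35
tool_pos: [0.492, 0.2468, 0.1805]
eef_rot: [-0.0, 1.0, -0.0, 0.001]
ft_force: [-0.3, -0.7, 5.4]
gripper_width: 0.0365
time_s: 22.6
tool_pos: [0.4921, 0.2469, 0.1805]
eef_rot: [-0.0, 1.0, 0.0, 0.001]
ft_force: [-2.1, -0.6, 9.9]
gripper_width: 0.0363
```

```bash
python3 -m creep '[[[100,0,0,0,0,0,0],[100,0,0,0,0,0,0],[100,0,0,0,0,0,0],[100,0,0,0,0,0,0],[100,0,0,-0.02,0,0,0],[100,0,0,-0.06,0,0,0],[100,0,0,-0.1,0,0,0],[100,0,0.02,-0.12,0,0,0],[100,0,0.06,-0.12,0,0,0],[100,0,0.11,-0.12,0,0,0],[100,0.01,0.16,-0.12,0,0,0],[100,0.03,0.21,-0.12,0,0,0]]]'
python3 -m creep '[[[100,0.03,0.05,0,0,0,0],[100,0.055,0.1,0.01,0,0,0],[100,0.07,0.145,0.03,0,0,0],[100,0.0762,0.165,0.04,0,0,0],[100,0.0762,0.168,0.04,0,0,0],[100,0.0762,0.168,0.04,0,0,0],[100,0.0762,0.168,0.04,0,0,0]]]'
python3 - <<'E'
from cell import r
from meas import *
o=r.get_obs(); print(o["tool_pos"],o["eef_rot"],o["ft_force"])
c=r.camera("wrist"); cv2.imwrite("pics/w7.png",c["image"][:,:,::-1])
W=world(c); T=W[(abs(W[...,2]-.118)<.005)&(np.hypot(W[...,0]-.5985,W[...,1]+.1309)<.024)]
print(len(T),T.mean(0),np.ptp(T,0))
t=r.camera("top"); cv2.imwrite("pics/t7.png",cv2.resize(t["image"][90:260,50:230,::-1],None,fx=3,fy=3))
W=world(t)
for a,b,h in((.6165,.2459,.183),(.615,.122,.183),(.492,.247,.213)): 
  T=W[(abs(W[...,2]-h)<.006)&(np.hypot(W[...,0]-a,W[...,1]-b)<.024)]; print(len(T),T.mean(0),np.ptp(T,0))
E
```

```text
time_s: 24.1
tool_pos: [0.5213, 0.0353, 0.2986]
eef_rot: [-0.0, 1.0, 0.0, 0.0]
ft_force: [0.6, 0.4, -0.1]
gripper_width: 0.0856
time_s: 24.98
tool_pos: [0.5977, -0.1298, 0.2595]
eef_rot: [-0.0, 1.0, 0.001, 0.001]
ft_force: [0.2, 0.6, 0.8]
gripper_width: 0.0852
[ 0.59773842 -0.12983398  0.25947503] [-5.28424409e-06  9.99999380e-01  7.85751734e-04  7.89434404e-04] [0.2321962  0.59448245 0.7744851 ]
1363 [ 0.60001215 -0.13004448  0.1172046 ] [0.03725965 0.03774697 0.00652254]
231 [0.61508267 0.24528846 0.18226015] [0.03302444 0.03339192 0.00912456]
224 [0.61417631 0.12071224 0.18243152] [0.03249049 0.03287791 0.00935147]
315 [0.49147186 0.245841   0.21237287] [0.03679526 0.03742915 0.01079092]
```

View pics/t7.png

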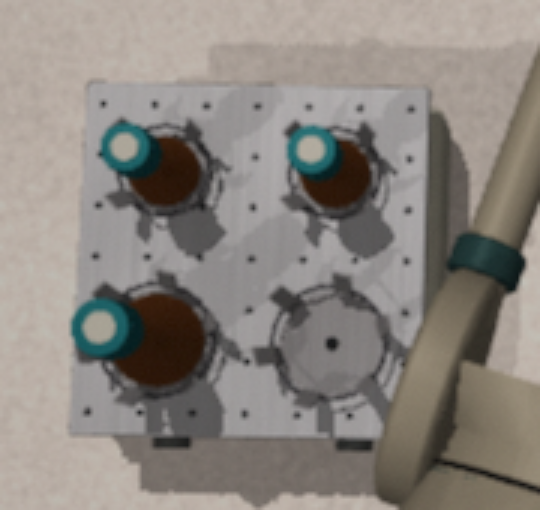

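View pics/w7.png

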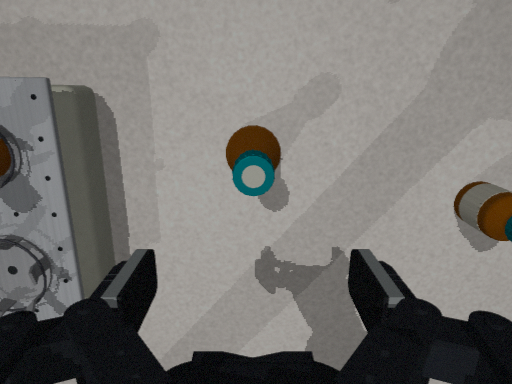

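Three flasks are seated, and the last cap is aligned at (253,176) in the wrist view. I'll descend and grip.

```bash
python3 -m creep '[[[100,0.001,0,0.04,0,0,0],[100,0.001,0,0.09,0,0,0],[100,0.001,0,0.135,0,0,0],[100,0.001,0,0.165,0,0,0],[100,0.001,0,0.175,0,0,0],[100,0.001,0,0.175,0,0,0],[0,0.001,0,0.175,0,0,0],[0,0.001,0,0.175,0,0,0],[0,0.001,0,0.175,0,0,0],[0,0.001,0,0.175,0,0,0],[0,0.001,0,0.175,0,0,0]]]'
```

```text
time_s: 26.45
tool_pos: [0.5995, -0.1314, 0.0846]
eef_rot: [0.0, 1.0, -0.0, 0.001]
ft_force: [-0.7, 2.0, 5.6]
gripper_width: 0.0366
```

```bash
python3 -m creep '[[[0,0,0,-0.02,0,0,0],[0,0,0,-0.06,0,0,0],[0,0,0,-0.11,0,0,0],[0,-0.02,0,-0.15,0,0,0],[0,-0.05,-0.02,-0.175,0,0,0],[0,-0.08,-0.05,-0.18,0,0,0],[0,-0.1,-0.09,-0.18,0,0,0],[0,-0.109,-0.14,-0.18,0,0,0],[0,-0.109,-0.19,-0.18,0,0,0],[0,-0.109,-0.23,-0.18,0,0,0],[0,-0.109,-0.25,-0.18,0,0,0],[0,-0.109,-0.254,-0.18,0,0,0]]]'
python3 -m creep '[[[0,0,0,0,0,0,0],[0,0,0,0,0,0,0],[0,0,0,0,0,0,0]]]'
python3 - <<'E'
from cell import r
from meas import *
o=r.get_obs(); print(o["tool_pos"],o["eef_rot"],o["ft_force"])
c=r.camera("wrist"); cv2.imwrite("pics/w8.png",c["image"][:,:,::-1])
print(proj(c,[.4903,.1228,.095]),[proj(c,[x+.0335,.1228,.18]) for x in(.4903,)])
E
```

```text
time_s: 27.95
tool_pos: [0.4893, 0.1236, 0.2629]
eef_rot: [0.0, 1.0, 0.001, -0.0]
ft_force: [0.1, -0.3, -0.9]
gripper_width: 0.0363
time_s: 28.32
tool_pos: [0.4899, 0.1218, 0.2633]
eef_rot: [0.0, 1.0, -0.001, -0.0]
ft_force: [0.8, -0.3, -1.5]
gripper_width: 0.0367
[0.48985204 0.12177455 0.26325123] [ 1.86673631e-04  9.99999726e-01 -7.16163536e-04 -2.88862555e-05] [ 0.76414889 -0.27457847 -1.50067023]
[251.94138488 169.96712584] [array([251.72334732, 151.66814194])]
```

View pics/w8.png

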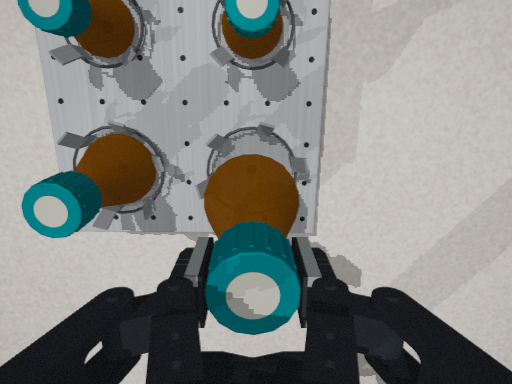

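The base front edge is at row 153, predicted 151.7, so the flask is about 0.7 mm short. I'll add 0.7 mm in x and lower.

```bash
python3 -m creep '[[[0,0.0007,0,0.015,0,0,0],[0,0.0007,0,0.035,0,0,0],[0,0.0007,0,0.05,0,0,0],[0,0.0007,0,0.062,0,0,0],[0,0.0007,0,0.071,0,0,0],[0,0.0007,0,0.077,0,0,0],[0,0.0007,0,0.081,0,0,0],[0,0.0007,0,0.083,0,0,0],[0,0.0007,0,0.084,0,0,0],[0,0.0007,0,0.084,0,0,0]]]'; python3 -m creep '[[[0,0,0,0.001,0,0,0],[0,0,0,0.001,0,0,0]]]'; python3 -m creep '[[[0,0,0,0.001,0,0,0],[0,0,0,0.001,0,0,0]]]'
```

```text
time_s: 29.62
tool_pos: [0.4907, 0.1227, 0.1797]
eef_rot: [-0.0, 1.0, -0.0, 0.0]
ft_force: [-0.5, 0.0, -0.0]
gripper_width: 0.0362
time_s: 29.88
tool_pos: [0.491, 0.1228, 0.1796]
eef_rot: [-0.0, 1.0, -0.0, 0.001]
ft_force: [-1.0, -0.0, 5.2]
gripper_width: 0.0367
time_s: 30.12
tool_pos: [0.4911, 0.1228, 0.1796]
eef_rot: [-0.0, 1.0, 0.0, 0.001]
ft_force: [-2.3, 0.5, 11.0]
gripper_width: 0.0365
```

It seated at 0.1796, which is grip height plus 0.095. I'll release, rise, move clear and check.

```bash
python3 -m creep '[[[100,0,0,0,0,0,0],[100,0,0,0,0,0,0],[100,0,0,0,0,0,0],[100,0,0,0,0,0,0],[100,0,0,-0.02,0,0,0],[100,0,0,-0.06,0,0,0],[100,0,0,-0.1,0,0,0],[100,0,0.02,-0.12,0,0,0],[100,0,0.06,-0.12,0,0,0],[100,0,0.11,-0.12,0,0,0],[100,0,0.16,-0.12,0,0,0],[100,0,0.21,-0.12,0,0,0]]]'
python3 -m creep '[[[100,0,0.05,0,0,0,0],[100,0,0.1,0,0,0,0],[100,0,0.14,0,0,0,0],[100,0,0.16,0,0,0,0],[100,0,0.16,0,0,0,0],[100,0,0.16,0,0,0,0],[100,0,0.16,0,0,0,0]]]'
python3 - <<'E'
from cell import r
from meas import *
o=r.get_obs(); print(o["tool_pos"],o["qd"].round(3),o["ft_force"])
t=r.camera("top"); cv2.imwrite("pics/t9.png",cv2.resize(t["image"][90:260,50:230,::-1],None,fx=3,fy=3))
s=r.camera("scene"); cv2.imwrite("pics/s9.png",s["image"][:,:,::-1])
W=world(t)
for a,b,h in((.6165,.2459,.183),(.615,.122,.183),(.492,.247,.213),(.4907,.1228,.213),(.5347,-.4152,.105)): 
  T=W[(abs(W[...,2]-h)<.006)&(np.hypot(W[...,0]-a,W[...,1]-b)<.024)]; print(len(T),T.mean(0) if len(T) else 0)
E
```

```text
time_s: 31.62
tool_pos: [0.4903, -0.0888, 0.2972]
eef_rot: [0.0, 1.0, 0.0, 0.0]
ft_force: [-0.6, 0.0, 0.0]
gripper_width: 0.0857
time_s: 32.5
tool_pos: [0.4906, -0.2458, 0.2975]
eef_rot: [-0.0, 1.0, 0.001, 0.0]
ft_force: [-0.3, -0.2, 0.8]
gripper_width: 0.085
[ 0.49055233 -0.2457999   0.29754899] [-0.001  0.001 -0.003 -0.002  0.    -0.001] [-0.25146368 -0.23368673  0.77877715]
227 [0.61513755 0.24531156 0.18245742]
220 [0.61434084 0.12085998 0.18241828]
316 [0.49152032 0.24574738 0.21239639]
308 [0.49012525 0.12243968 0.2124313 ]
0 0
```

View pics/t9.png

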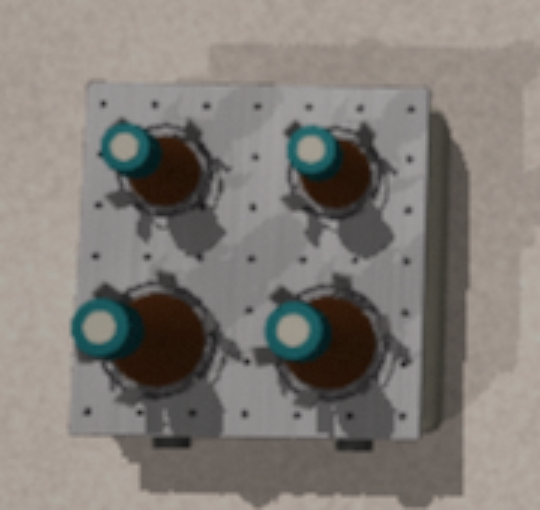

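View pics/s9.png

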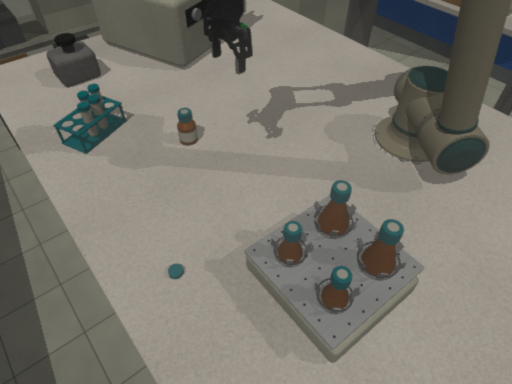

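All four flasks stand upright in their clamps. The scene view shows the bottle at the same pixel as at the start, (187,125); the arm hides it in the top view. I'll hand in.

```bash
python3 -c "
from cell import r
print(r.hand_in())"
```

```text
the job is handed in; nothing more can be done
None
```

All four flasks are in their clamps: the two small ones in the far pair, the two large ones in the near pair. The job was handed in at about 32.6 s of the 109 s allowed, with the gripper open and well clear.

- **Seating:** each flask touched down at its grip height plus 95 mm, within 0.1 mm. I pressed each to about 9–11 N before releasing.
- **Upright:** in the last top view the cap tops read 182.4 mm (small) and 212.4 mm (large), against 183 and 213 expected. That camera read the same 0.6–0.9 mm low on the bench. Each cap is within about 1.5 mm of its seat axis.
- **Camera disagreement:** the top and scene views differed by about 1.8 mm on the seat positions. I used the average, and the wrist camera agreed with it to about 0.5 mm.
- **Bottle:** I couldn't measure it at the end because the arm hid it in the top view. In the scene view it stands where it started, and the arm never went near it.

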